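Run the grain mill empty and open its catch drawer

ROBOT

A 6-joint arm with a two-finger parallel gripper is mounted at the origin on the work surface. World frame = base frame: x ahead of the robot, y to its left, z up, the work surface at z = 0. Lengths are in m, angles in degrees, forces in N, time in s.
With the tool pointing down it reaches from about 0.35 to 0.875 m from the base axis. Payload 4.2 kg.
Tool frame: the origin (TCP) lies midway between the tips of the shut fingers; the grasp point (between the pads) lies 19 mm behind it; z points along the fingers, y is the line along which they close (so a half turn about z gives the same grasp; the last joint's range is limited). The gripper opens to 87 mm and grips with 3 to 60 N. Pads are 19 mm wide; open, the fingers measure 117 mm over their backs; the gripper's body (75 mm by 190 mm) begins 51 mm behind the grasp point.
Start: joints at [83.342, 22.042, 0.453, 0, -68.411, -14.817], TCP at [0.229, 0.582, 0.194] pointing down, gripper open.
Joint ranges: [-179.83, 179.83], [-69.29, 118.12], [-61.27, 80.66], [-181.25, 117.63], [-171.15, -9.14], [-177.46, 177.46]. Speed limits (degrees/s): [159.86, 159.86, 180, 180, 180, 180].

INTERFACE

Orientations are given as [roll, pitch, yaw] about the fixed x, y, z axes, in that order (R = Rz(yaw) Ry(pitch) Rx(roll)).
In Python, from workcell import env gives the robot as it stands. The module is installed in compiled form; this text tells all that it offers. Calls block until the motion is done:
- env.goto(position, orientation): joint-space move of the TCP to a pose.
- env.move_straight(position, rotation=None, rate=0.15, force_limit=None): straight line of the TCP; rotation=None keeps the orientation; rate is the mean speed in m/s. With force_limit (N) it stops when the force on the tool has changed by that much, and returns True; else False.
- env.set_joints(angles): joint-space move.
- env.gripper_to(opening, grasp_force=None): opening from 0.0 (shut) to 1.0 (fully open); grasp_force is the grip in N (None keeps the last); returns when the fingers have stopped.
- env.dwell(seconds).
- env.inverse_kinematics(position, orientation): joint angles nearest the present ones, or None.
- env.read_state(): the state.
- env.grab_frame(name): name is "side" or "top" or "wrist"; returns a dict with "image" (384x512x3 uint8, blue, green, red), "fx", "fy", "cx", "cy" (pixels), "D" ([k1, k2, p1, p2, k3] as OpenCV has them; the pictures are not rectified), "position" and "orientation" of the camera in the world. Camera axes: x right, y up, looking along -z (the intrinsics and any distortion apply to the point x, -y, -z); pixel columns grow to the right and rows downward; lengths in m; the calibration is good to about 2 mm. A picture is of the moment at which its call begins. There is no depth.
A pose or a line that the arm cannot do raises env.Unreachable and nothing moves.
- env.close_job(): hands the job in; it is judged then, once.
Trained networks look in a picture, given as the dict that the camera call returned (one of the last four; its "shot" number tells which), for a name from the list of things; names that differ only in an ending like _2 or _b are one class to them, and where a whole thing is asked for, a point or a joint stands for the part that bears it (a point fixed in the world has none). Each returns a list of dicts, best first, with "score" (0 to 1); they miss things now and then, are a little off and sometimes report something else, mostly with a low value. They report only what shows in the picture. A call takes as long as a camera call.
- env.search_frame(picture, thing): "xyz" ([x, y, z] in m, in world coordinates, good to about 4 mm: the middle of the surface that is visible of it).
- env.trace(picture, thing): "mask" (384x512 bool, what is visible of it).
The state is a dict: "clock": time; "joint_positions": joint angles; "qvel": joint speeds; "joint_torque": joint torques, N m; "position": TCP position; "tool_rot": TCP orientation; "force": force on the tool from outside, world axes, zero at the start; "wrist_torque": the same for the moment, N m; "opening": opening from 0.0 (shut) to 1.0 (fully open); "finger_force": force on a finger pad.
Only numpy, scipy, OpenCV 4.12 (cv2) and the standard library are available. Lean on these libraries where they do the work, as an engineer would, in place of code of your own. Each camera call takes 0.05 s, during which the arm holds its last target. There are 200 camera calls.

TASK

Clear the hand mill on the bakery counter: turn its crank clockwise (seen from above) through one full turn, until the knob is back where it started, and leave it there. Then pull the catch drawer below out to its stop and let go, without shifting or tipping the other things on the counter.

Things in the scene. Friction and masses are not known exactly. Their poses are not given: they have to be found in the camera images.
- mill: hand grain mill, fixed to the counter: beech base 250 deep (local x), 200 wide (local y), 110 mm high; on its middle a waisted aluminium head (to 124 mm across, 204 mm up) with a crank on top. Origin: centre of the underside, z up. The drawer front is the local -x face, 125 mm from the origin, and the drawer pulls out along local -x, which points roughly to the robot's left (+y).
- crank_axis (a point): point on the crank's vertical turning axis, at the height to grip the knob (254 mm above the counter)
- knob_grip (a point): point to grip on the crank's knob, an upright dark wooden cylinder 28 mm across, from 219 to 276 mm above the counter; on its centre line, 254 mm up, 70 mm from the crank axis. The knob spins freely on its pin, so the gripper need not turn with the crank. It is the mill's highest part; the flat steel crank arm below has its top at 218 mm.
- crank (a joint): crank angle in rad; grows as the crank turns clockwise seen from above; at 0 (and every 2 pi) the knob is on the drawer side (local -x) of the axis. It starts anywhere from 0 to 4.5, turns freely past full turns, has a steady friction of about 0.25 N m (4 N at the knob) and stays where it is left.
- drawer (a joint): how far the catch drawer is out, in m: 0 shut, 0.12 at its stop; starts 0 to 0.015. Friction about 2 N; it stays where it is left.
- drawer_handle (a point): middle of the drawer's bar handle: a level dark steel bar, 12 mm thick and 100 mm long along the mill's local y, with its centre line 45 mm out from the drawer front (39 mm clear between) and 86 mm above the counter, 24 mm below the base's top; it moves with the drawer
- jar: bystander: closed glass jar with a steel lid, 60 mm across, 120 mm tall, standing beside the drawer's path on the local +y side of the mill. Origin: centre of its underside.
- scoop: bystander: flour scoop: steel pan 90 x 70 mm, 35 mm high, with an 85 mm wooden handle, lying beside the mill on its local -y side; origin under the pan's centre, handle along its -x.
- tin: bystander: open dark steel loaf tin, 200 x 100 x 70 mm, standing behind the mill (local +x side). Origin: centre of its underside.
- board: bystander: dark wooden board 340 x 200 x 18 mm with a crusty loaf fixed on it, 122 mm high in all, left on the counter. Origin: centre of its underside.
- mug: bystander: white ceramic mug, 84 mm across, 90 mm tall, left of the drawer's path. Origin: centre of its underside.

How it is judged:
By the outcome, as a careful person would: the job done as asked, in the order asked, and still so for the second after the job is handed in, with the robot touching nothing.
It also fails if it takes over 67 s, if anything falls off the work surface, if the arm or the gripper's body presses on something with over 40 N, if the wrist force passes 120 N, or if a joint passes its speed limit or range.

## Working session

There is one attempt and no reset: what is moved stays moved. The work goes in short steps, each a Python script; the robot and the scene stay as the last script left them, time stands still between calls to the robot, and variables do not carry over. Pictures are saved under pics/ and viewed, at most 10 in all, crops included, and the job is handed in when it is done.

```bash
mkdir -p pics; cat > h.py <<'E'
import numpy as np, cv2
from workcell import env
from scipy.spatial.transform import Rotation as R
def camR(f):
    o=np.array(f["orientation"],float)
    return o if o.shape==(3,3) else R.from_euler('xyz',o,degrees=True).as_matrix()
def ray(f,uv):
    K=np.array([[f["fx"],0,f["cx"]],[0,f["fy"],f["cy"]],[0,0,1]])
    p=cv2.undistortPoints(np.array([[uv]],float),K,np.array(f["D"],float))[0,0]
    return np.array(f["position"]),camR(f)@np.array([p[0],-p[1],-1.])
def at_z(f,uv,z):
    o,d=ray(f,uv); return o+d*(z-o[2])/d[2]
def proj(f,P):
    c=camR(f).T@(np.array(P)-f["position"]); c=np.array([c[0],-c[1],-c[2]])
    K=np.array([[f["fx"],0,f["cx"]],[0,f["fy"],f["cy"]],[0,0,1]])
    return cv2.projectPoints(c.reshape(1,1,3),np.zeros(3),np.zeros(3),K,np.array(f["D"],float))[0].ravel()
E
python3 - <<'E'
from h import *
np.set_printoptions(precision=3,suppress=True)
print(env.read_state()["clock"])
for n in ["top","side"]:
    f=env.grab_frame(n); cv2.imwrite(f"pics/{n}0.png",f["image"]); print(n,f["position"],f["orientation"])
    for t in ["mill","crank_axis","knob_grip","crank","drawer_handle","jar","scoop","tin","board","mug"]:
        try:
            for r in env.search_frame(f,t)[:2]: print(t,np.array(r["xyz"]),round(r["score"],2),proj(f,r["xyz"]).round())
        except Exception as e: print(t,e)
E
```

```text
0.0
top [0.364 0.037 1.488] [  7.064   1.142 -89.873]
mill [ 0.534 -0.079  0.113] 0.83 [297. 189.]
mill [0.55  0.036 0.1  ] 0.57 [264. 184.]
crank_axis [ 0.534 -0.081  0.112] 0.57 [298. 189.]
knob_grip [ 0.522 -0.121  0.219] 0.47 [313. 188.]
crank [ 0.523 -0.115  0.218] 0.47 [311. 188.]
drawer_handle [0.544 0.032 0.105] 0.77 [265. 186.]
drawer_handle [ 0.521 -0.122  0.22 ] 0.48 [314. 189.]
jar [0.622 0.416 0.041] 0.72 [160. 167.]
jar [0.685 0.021 0.116] 0.61 [268. 145.]
scoop [ 0.392 -0.084  0.004] 0.73 [297. 231.]
tin [ 0.527 -0.329  0.003] 0.66 [362. 194.]
tin [0.547 0.036 0.101] 0.55 [264. 185.]
board [0.414 0.485 0.016] 0.89 [142. 224.]
mug [0.621 0.418 0.041] 0.75 [159. 167.]
side [-0.013 -0.861  0.9  ] [ 56.151   1.223 -31.461]
mill [ 0.504 -0.144  0.108] 0.68 [290. 256.]
crank_axis [ 0.503 -0.144  0.111] 0.59 [290. 255.]
knob_grip [ 0.492 -0.149  0.254] 0.75 [288. 218.]
crank [ 0.492 -0.149  0.25 ] 0.67 [288. 219.]
crank [ 0.522 -0.312  0.029] 0.54 [330. 310.]
drawer_handle [0.511 0.071 0.092] 0.64 [254. 222.]
jar [0.689 0.005 0.119] 0.6 [310. 208.]
scoop [ 0.386 -0.08   0.017] 0.91 [245. 281.]
tin [ 0.522 -0.31   0.03 ] 0.6 [329. 309.]
tin [0.614 0.376 0.062] 0.53 [237. 180.]
board [0.39  0.445 0.02 ] 0.57 [179. 198.]
board [0.616 0.375 0.063] 0.45 [238. 180.]
mug [0.613 0.375 0.059] 0.61 [237. 181.]
```

```bash
python3 -c "
import cv2
a=cv2.imread('pics/top0.png')[110:290,100:400];cv2.imwrite('pics/topc.png',cv2.resize(a,None,fx=2.6,fy=2.6,interpolation=2))
a=cv2.imread('pics/side0.png')[150:350,130:400];cv2.imwrite('pics/sidec.png',cv2.resize(a,None,fx=2.9,fy=2.9,interpolation=2))"
```

```text
(no output)
```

View pics/topc.png

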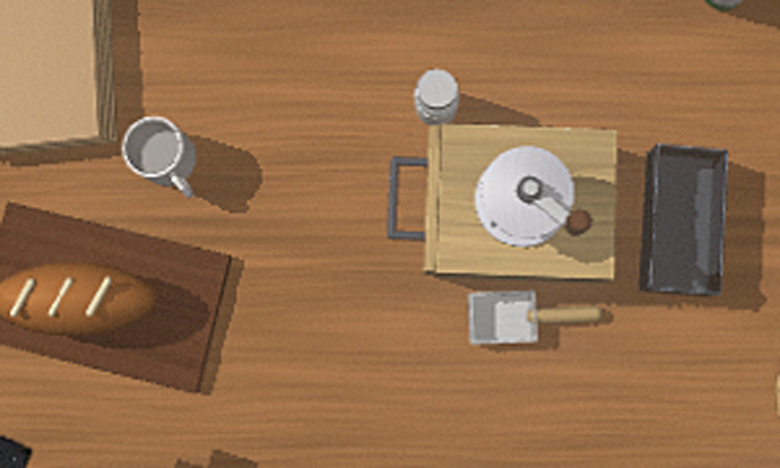

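View pics/sidec.png

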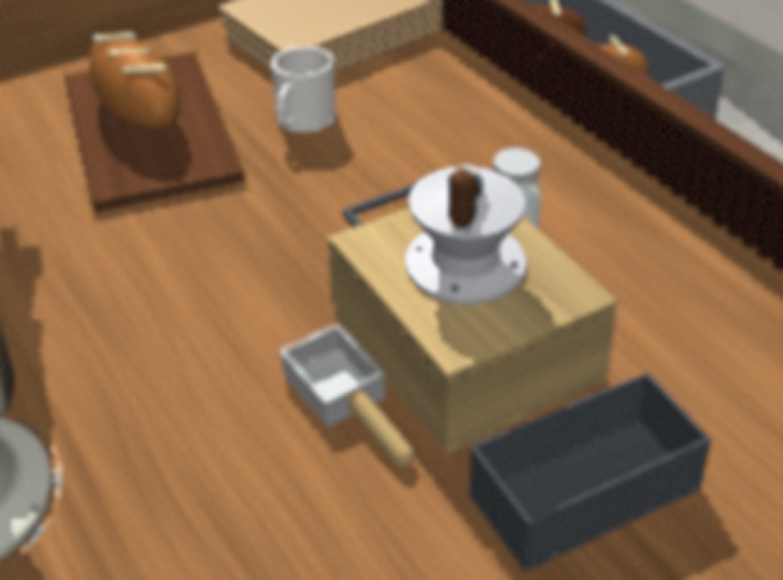

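Top view: hub at px (304,182), knob at (323,195), handle bar at left x≈251, jar up-left of the base, and mug and board well clear. So the crank stands at about 210°, and the side view agrees. Next I fit the mill pose.

```bash
cat > fit.py <<'E'
from h import *
from scipy.optimize import least_squares
np.set_printoptions(precision=4,suppress=True)
def model(p):
    x,y,yaw,q,d=p; Rz=R.from_euler('z',yaw).as_matrix(); T=lambda l:np.array([x,y,0])+Rz@np.array(l,float)
    kn=[-.07*np.cos(q),.07*np.sin(q)]   # clockwise from local -x
    return T,kn
def pts(p):
    T,kn=model(p); d=p[4]
    return dict(c1=T([-.125,.1,.11]),c2=T([.125,.1,.11]),c3=T([.125,-.1,.11]),c4=T([-.125,-.1,.11]),hub=T([0,0,.222]),
      kt=T(kn+[.276]),ha=T([-.17-d,.05,.086]),hb=T([-.17-d,-.05,.086]),b3=T([.125,-.1,0]),km=T(kn+[.25]))
def fit(obs,p0):
    def res(p):
        P=pts(p); return np.concatenate([(proj(f,P[n])-uv) for f,n,uv in obs]+[[(p[4]-.007)*100]])
    s=least_squares(res,p0,loss='soft_l1',f_scale=1.5); return s.x,s
E
cat > a.py <<'E'
from fit import *
ft=env.grab_frame("top"); fs=env.grab_frame("side")
t=lambda u,v:np.array([100+u/2.6,110+v/2.6]); s=lambda u,v:np.array([130+u/2.9,150+v/2.9])
obs=[(ft,'c2',t(617,130)),(ft,'c3',t(614,279)),(ft,'kt',t(579,220)),(ft,'hub',t(530,188)),(ft,'ha',t(392,160)),(ft,'hb',t(392,236)),
 (fs,'c2',s(613,302)),(fs,'c3',s(449,372)),(fs,'b3',s(449,452)),(fs,'c4',s(331,241)),(fs,'hb',s(350,212)),(fs,'km',s(462,198))]
p,r=fit(obs,[.53,-.09,-1.57,3.7,.007])
print(p,np.degrees(p[2:4]))
P=pts(p)
for f,n,uv in obs: print(n,uv.round(1),(proj(f,P[n])-uv).round(1))
print("axis",p[:2],"knob",P['km'],"handle",(P['ha']+P['hb'])/2)
for n in ("jar","scoop"):
  for f in (ft,fs):
    m=env.trace(f,n); print(n,[ (round(k["score"],2),np.argwhere(k["mask"]).mean(0)[::-1].round()) for k in m[:2]])
E
python3 a.py
```

```text
[ 0.5418 -0.0913 -1.6043  3.8177  0.0016] [-91.9208 218.738 ]
c2 [337.3 160. ] [ 0.2 -1.1]
c3 [336.2 217.3] [ 0.7 -0.6]
kt [322.7 194.6] [ 1.1 -0.3]
hub [303.8 182.3] [ 0.3 -0.5]
ha [250.8 171.5] [ 0.8 -0.1]
hb [250.8 200.8] [-0.3 -0.9]
c2 [341.4 254.1] [ 1.4 -0.8]
c3 [284.8 278.3] [-0.6  0.8]
b3 [284.8 305.9] [-1.1  0.8]
c4 [244.1 233.1] [-2.7 -3.4]
hb [250.7 223.1] [-1.9 -0. ]
km [289.3 218.3] [-0.7 -0.8]
axis [ 0.5418 -0.0913] knob [ 0.4962 -0.1444  0.25  ] handle [0.5476 0.0802 0.086 ]
jar [(0.88, array([268., 147.]))]
jar [(0.55, array([310., 211.]))]
scoop [(0.73, array([298., 232.]))]
scoop [(0.78, array([247., 282.]))]
```

```bash
cat > b.py <<'E'
from fit import *
s=env.read_state(); print(s["tool_rot"],s["force"])
rot=np.array(s["tool_rot"],float)
ang=np.degrees(np.arctan2(-.0531,-.0456))  # radial dir
# tool y direction for rot [180,0,yaw]: 
for yaw in np.arange(-180,180,30):
    q=env.inverse_kinematics([.5,-.14,.42],[180,0,yaw]); ty=R.from_euler('xyz',[180,0,yaw],degrees=True).as_matrix()[:,1]
    print(yaw,np.degrees(np.arctan2(ty[1],ty[0])).round(),None if q is None else np.array(q).round(0))
print(ang)
env.move_straight([.229,.582,.40],rate=.25)
yaw=None
best=[]
for k in (0,180):
    y=(ang-90+k+180+180)%360-180
    ty=R.from_euler('xyz',[180,0,y],degrees=True).as_matrix()[:,1]; print("chk",y,ty)
    q=env.inverse_kinematics([.5,-.1,.42],[180,0,y])
    if q is not None: best.append((abs(q[5]),y))
yaw=min(best)[1]; print("yaw",yaw)
env.goto([.5,-.1,.42],[180,0,yaw])
f=env.grab_frame("wrist"); cv2.imwrite("pics/w1.png",f["image"]); print(f["position"],env.read_state()["clock"])
p=[ 0.5418,-0.0913,-1.6043,3.8177,0.0016]
for n,v in pts(p).items(): print(n,proj(f,v).round())
E
python3 b.py
```

```text
[-179.9998    0.0001  -21.4722] [ 0.4235  0.4109 -0.0428]
-180 90.0 [  2.   7.  12.  -0. -95. -92.]
-150 120.0 [  2.   7.  12.   0. -95. -62.]
-120 150.0 [  2.   7.  12.   0. -95. -32.]
-90 -180.0 [  2.   7.  12.   0. -95.  -2.]
-60 -150.0 [  2.   7.  12.   0. -95.  28.]
-30 -120.0 [  2.   7.  12.   0. -95.  58.]
0 -90.0 [  2.   7.  12.   0. -95.  88.]
30 -60.0 [  2.   7.  12.   0. -95. 118.]
60 -30.0 [  2.   7.  12.   0. -95. 148.]
90 -0.0 None
120 30.0 [   2.    7.   12.    0.  -95. -152.]
150 60.0 [   2.    7.   12.   -0.  -95. -122.]
-130.65456825077092
chk -40.65456825077092 [-0.6515 -0.7587  0.    ]
chk 139.34543174922908 [0.6515 0.7587 0.    ]
yaw -40.65456825077092
[ 0.5557 -0.1473  0.61  ] 5.025
c1 [136. 139.]
c2 [256.  34.]
c3 [333. 138.]
c4 [216. 228.]
hub [228. 146.]
kt [288. 153.]
ha [142. 176.]
hb [180. 218.]
b3 [319. 133.]
km [286. 149.]
```

View pics/w1.png

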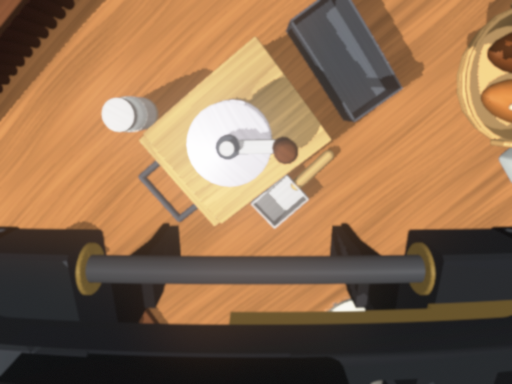

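The wrist view agrees with the fit to within 2–4 px: hub (228,147), knob (286,151), handle ends (142,178) and (179,217). I refit with these and then grip the knob.

```bash
cat > c.py <<'E'
exec(open('a.py').read().split("p,r=fit")[0])
fw=env.grab_frame("wrist")
obs=[o for o in obs if o[1]!='c4' ]  # top/side arm may not matter: cams fixed
obs+=[(fw,'hub',np.array([228.,147])),(fw,'kt',np.array([286.,151])),(fw,'c2',np.array([256.,38])),(fw,'c3',np.array([331.,138])),(fw,'ha',np.array([143.,178])),(fw,'hb',np.array([180.,217])),(fw,'c1',np.array([139.,140]))]
p,r=fit(obs,[.5418,-.0913,-1.6043,3.8177,.0016]); P=pts(p)
print(p,np.degrees(p[2:4])); 
for f,n,uv in obs: print(n,(proj(f,P[n])-uv).round(1))
print("axis",p[:2],"knob",P['km'],"handle",(P['ha']+P['hb'])/2)
np.save("p.npy",p)
E
python3 c.py
```

```text
[ 0.5412 -0.0898 -1.6015  3.7792  0.0001] [-91.7595 216.5332]
c2 [-0.3 -1. ]
c3 [ 0.4 -0.5]
kt [ 1.2 -0.9]
hub [-0.2 -0.3]
ha [0.7 0.2]
hb [-0.2 -0.6]
c2 [ 0.9 -1.1]
c3 [-1.   0.6]
b3 [-1.5  0.5]
hb [-2.2  0.1]
km [-0.2 -1. ]
hub [-0.3  0.6]
kt [1.6 0.3]
c2 [-0.7 -3.1]
c3 [1.5 1. ]
ha [-0.5 -1.2]
hb [0.5 1.5]
c1 [-3.1 -0.2]
axis [ 0.5412 -0.0898] knob [ 0.4978 -0.1447  0.25  ] handle [0.5464 0.0802 0.086 ]
```

```bash
cat > d.py <<'E'
from fit import *
p=np.load("p.npy"); k=pts(p)['km'].copy(); k[1]+=.0015
rad=np.array([k[0]-p[0],k[1]-p[1]]); ang=np.degrees(np.arctan2(rad[1],rad[0])); yaw=(ang+90+180)%360-180
print("yaw",yaw,np.linalg.norm(rad))
env.gripper_to(1.0)
env.goto([k[0],k[1],.33],[180,0,yaw])
f0=np.array(env.read_state()["force"])
print("hit",env.move_straight([k[0],k[1],.236],rate=.1,force_limit=8))
env.gripper_to(0.0,grasp_force=8)
s=env.read_state(); print(s["position"],s["opening"]*87,s["finger_force"],np.array(s["force"])-f0,s["wrist_torque"],s["clock"])
f=env.grab_frame("side"); cv2.imwrite("pics/s2.png",cv2.resize(f["image"][120:320,180:400],None,fx=2.9,fy=2.9))
E
python3 d.py
```

```text
yaw -39.06650171643997 0.0688289939594593
hit False
[ 0.4981 -0.1429  0.236 ] 26.743531308154353 7.999893883243203 [ 0.3096  0.453  -0.6323] [ 0.4064 -0.1486  0.0219] 7.975
```

View pics/s2.png

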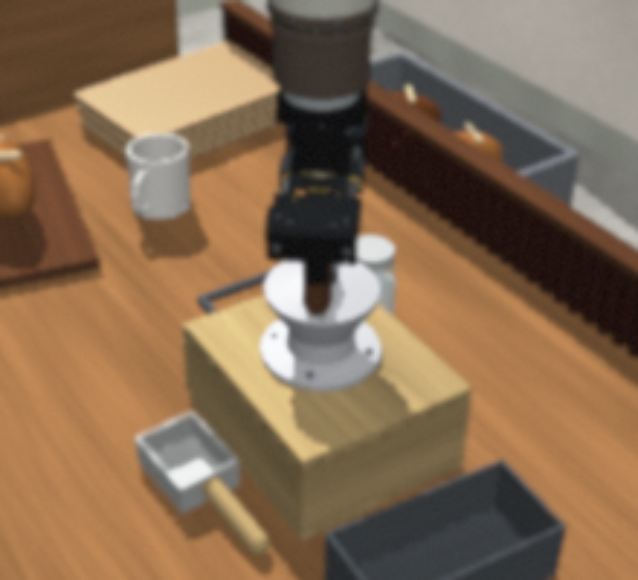

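The side view shows the knob between the fingers, and the side forces are about zero. I turn the crank in steps and watch the forces.

```bash
cat > e.py <<'E'
import sys
from fit import *
env.gripper_to(0.0,grasp_force=25)
p=np.load("p.npy"); k=np.array([.4981,-.1429]); u=(k-p[:2]); u/=np.linalg.norm(u); c=k-.07*u
th0=np.arctan2(u[1],u[0]); print("centre",c)
a,b=map(int,sys.argv[1:3])
s=env.read_state(); print(s["force"],s["clock"])
for i in range(a,b+1):
    th=th0-np.radians(15*i); rr=np.array([np.cos(th),np.sin(th)]); tt=np.array([rr[1],-rr[0]])
    env.move_straight([*(c+.07*rr),.236],rate=.08)
    s=env.read_state(); F=np.array(s["force"])[:2]
    print(i*15,"rad %.1f tan %.1f fz %.1f open %.2f"%(F@rr,F@tt,s["force"][2],s["opening"]*87),s["clock"])
    if np.hypot(*F)>35: print("STOP");break
E
python3 e.py 1 4
```

```text
centre [ 0.5422 -0.0885]
[0.7314 1.3286 0.1364] 8.2417
15 rad -0.9 tan 0.6 fz -1.2 open 25.71 8.6167
30 rad -3.0 tan 0.9 fz -0.8 open 25.77 8.9917
45 rad -3.3 tan 0.0 fz -1.1 open 26.05 9.3667
60 rad -5.0 tan -0.1 fz -2.6 open 25.93 9.7417
```

```bash
python3 e.py 5 12
```

```text
centre [ 0.5422 -0.0885]
[ 4.3471 -0.395  -3.0507] 9.9583
75 rad -6.1 tan -1.3 fz -3.2 open 26.13 10.3333
90 rad -5.7 tan 0.1 fz -2.5 open 25.94 10.7083
105 rad -4.7 tan -2.0 fz -0.5 open 26.04 11.0833
120 rad -3.7 tan -2.3 fz 0.1 open 26.15 11.4583
135 rad -4.5 tan -0.8 fz -0.2 open 26.23 11.8333
150 rad -4.3 tan -0.5 fz -0.4 open 26.17 12.2083
165 rad -3.3 tan -0.9 fz 1.3 open 26.00 12.5833
180 rad -3.0 tan 1.1 fz 1.4 open 26.53 12.9583
```

```bash
python3 e.py 13 24; cat > g.py <<'E'
from fit import *
env.gripper_to(1.0)
s=env.read_state(); print(s["position"],s["force"])
x,y,_=s["position"]
env.move_straight([x,y,.33],rate=.15)
f0=env.grab_frame("wrist")
env.goto([.5,-.1,.42],[180,0,-40.65456825077092])
f=env.grab_frame("wrist"); cv2.imwrite("pics/w3.png",f["image"])
a=cv2.imread("pics/w1.png")[20:240,90:360]; b=f["image"][20:240,90:360]
cv2.imwrite("pics/cmp.png",np.vstack([np.hstack([a,b]),]).repeat(1,0) if 0 else cv2.resize(np.hstack([a,b]),(790,322)))
g=[cv2.phaseCorrelate(np.float32(cv2.cvtColor(a,6))[110:150,175:225],np.float32(cv2.cvtColor(b,6))[110:150,175:225])]
print("knob shift px",g,env.read_state()["clock"])
ft=env.grab_frame("top");a=cv2.imread("pics/top0.png"); cv2.imwrite("pics/top3.png",ft["image"])
E
python3 g.py
```

```text
centre [ 0.5422 -0.0885]
[-1.0906 -3.9824 -0.0979] 13.175
195 rad -2.4 tan -0.8 fz 1.2 open 25.82 13.55
210 rad -0.4 tan -1.0 fz -0.0 open 26.35 13.925
225 rad 0.2 tan 0.5 fz 0.1 open 25.65 14.3
240 rad 2.5 tan -0.6 fz -0.5 open 25.81 14.675
255 rad 3.9 tan -1.5 fz -0.6 open 26.16 15.05
270 rad 3.5 tan -0.8 fz -1.1 open 26.07 15.425
285 rad 4.5 tan -1.4 fz -1.3 open 26.26 15.8
300 rad 3.9 tan -0.3 fz -2.2 open 26.09 16.175
315 rad 4.2 tan 0.9 fz 0.3 open 26.01 16.55
330 rad 4.3 tan 0.4 fz 0.1 open 26.16 16.925
345 rad 3.5 tan 0.2 fz 1.6 open 25.91 17.3
360 rad 2.4 tan 0.7 fz 1.7 open 25.67 17.675
[ 0.4981 -0.1429  0.236 ] [ 0.3054  0.7955 -0.335 ]
knob shift px [((-0.0769572533961167, 0.16182515978782064), 1.0009531886577607)] 20.2333
```

View pics/cmp.png

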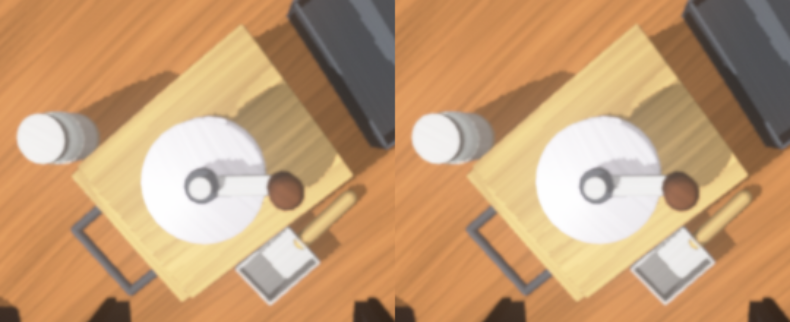

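The knob is back within 0.2 px and the bystanders haven't moved. Next is the drawer.

```bash
cat > k.py <<'E'
from fit import *
p=np.load("p.npy"); P=pts(p); h=(P['ha']+P['hb'])/2
yaw=np.degrees(p[2])+90; out=-R.from_euler('z',p[2]).as_matrix()[:,0]; print(h,out,yaw)
env.gripper_to(.4)
env.goto([h[0],h[1],.33],[180,0,yaw])
env.move_straight([h[0],h[1],.12],rate=.15,force_limit=8)
print("hit",env.move_straight([h[0],h[1],.067],rate=.06,force_limit=5))
env.gripper_to(0.0,grasp_force=10)
s=env.read_state(); print(s["position"],s["opening"]*87,s["force"],s["clock"])
if s["opening"]*87>6:
    env.gripper_to(0.0,grasp_force=25)
    e=np.array(s["position"])+out*.140
    print("stop",env.move_straight(e,rate=.05,force_limit=14))
    s2=env.read_state(); print(np.array(s2["position"])-s["position"],s2["opening"]*87,s2["force"],s2["clock"])
f=env.grab_frame("top"); cv2.imwrite("pics/top4.png",cv2.resize(f["image"][110:290,100:400],None,fx=2.6,fy=2.6))
E
python3 k.py
```

```text
[0.5464 0.0802 0.086 ] [0.0307 0.9995 0.    ] -1.75949213939289
hit False
[0.5464 0.0802 0.067 ] 0.5097193280410762 [-0.1016 -0.1152 -0.2748] 25.6667
```

View pics/top4.png

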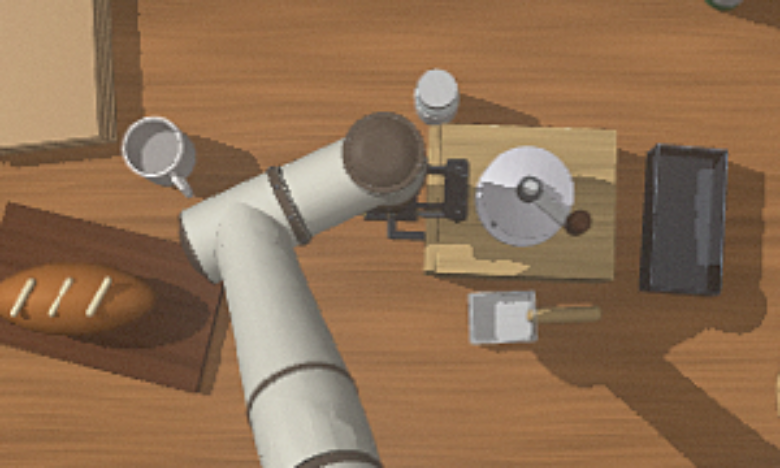

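The fingers shut on nothing. I check with the wrist camera from where the arm is.

```bash
python3 - <<'E'
from fit import *
p=np.load("p.npy");P=pts(p);f=env.grab_frame("top")
print([ (n,at_z(f,uv,.086)) for n,uv in (("ha",(250.8,171.5)),("hb",(250.8,200.8)))])
s=env.read_state(); print(s["position"],s["tool_rot"],[proj(f,[*s["position"][:2],z]) for z in (.067,.15,.25)])
w=env.grab_frame("wrist"); cv2.imwrite("pics/w5.png",w["image"]); print(w["position"],proj(w,s["position"]),proj(w,P['ha']),proj(w,P['hb']))
E
```

```text
[('ha', array([0.5973, 0.0812, 0.086 ])), ('hb', array([0.4943, 0.0808, 0.086 ]))]
[0.5464 0.0802 0.067 ] [179.9999   0.001   -1.7589] [array([251.1872, 186.6118]), array([250.446 , 183.4343]), array([249.4237, 179.051 ])]
[0.6195 0.0779 0.2572] [254.7914 222.6143] [254.8761 150.8011] [254.7016 304.9146]
```

View pics/w5.png

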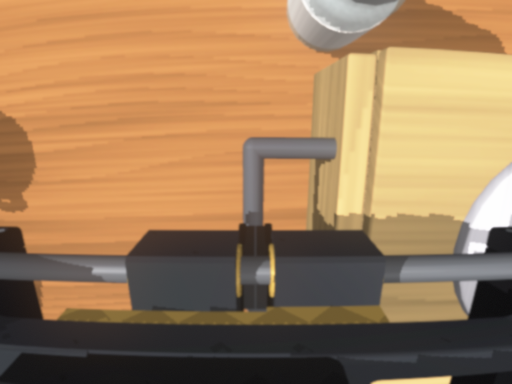

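```bash
python3 - <<'E'
from fit import *
s=env.read_state(); print(s["opening"]*87,s["finger_force"],s["force"],s["clock"])
env.gripper_to(.4); s=env.read_state(); print(s["opening"]*87,s["finger_force"],s["force"])
env.gripper_to(0.0,grasp_force=20); s=env.read_state(); print(s["opening"]*87,s["finger_force"],s["force"],s["clock"])
f=env.grab_frame("side"); cv2.imwrite("pics/s6.png",cv2.resize(f["image"][150:270,190:340],None,fx=5,fy=5,interpolation=2))
P=np.array(s["position"]);print(proj(f,P),proj(f,P+[0,0,.019]))
E
```

```text
0.35252181952824724 0.0 [ 0.1132 -0.5263  0.5264] 25.8167
34.64347365527625 0.0 [0.5524 0.3637 0.6547]
0.029719051818541873 0.0 [-0.9594 -0.2872 -0.1177] 27.55
[261.8042 223.0127] [261.6922 218.4709]
```

View pics/s6.png

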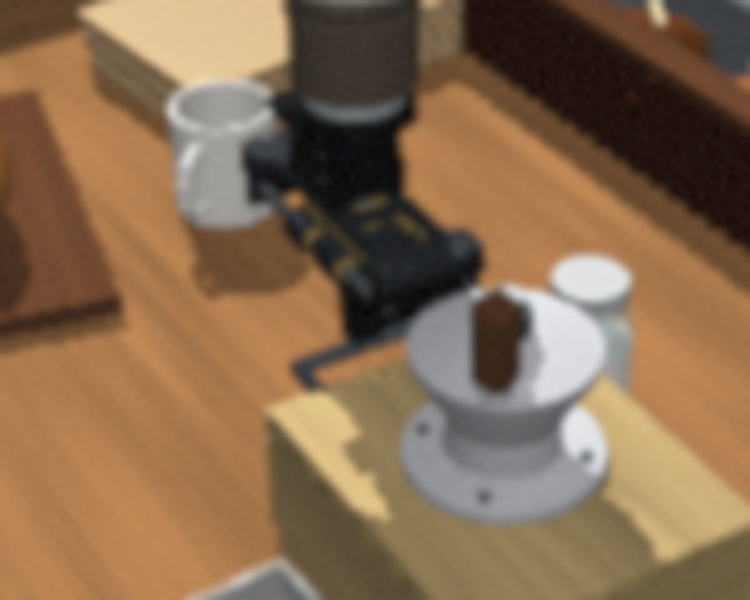

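Both views suggest the shut tips end at about z 0.09, just above the bar. A gentle downward probe with shut fingers will show whether that's so.

```bash
python3 - <<'E'
from fit import *
s=env.read_state(); P=np.array(s["position"])
print(env.move_straight(P-[0,0,.010],rate=.02,force_limit=4)); s=env.read_state(); print(s["position"],s["force"],s["joint_positions"],s["clock"])
env.move_straight(P+[0,0,.01],rate=.1)
E
```

```text
True
[0.5468 0.0803 0.0642] [-1.3293  0.8242  4.0687] [ 25.179   22.5378 -19.7174   0.0328 -47.7096  63.0692] 27.9083
```

The bar's top is met at a TCP reading of 0.064, where about 0.092 − 0 = 0.092 was expected. So the fingertips really sit about 27 mm higher than reported. I go lower with the fingers open and grip again.

```bash
cat > m.py <<'E'
from fit import *
p=np.load("p.npy"); P=pts(p); h=(P['ha']+P['hb'])/2
out=-R.from_euler('z',p[2]).as_matrix()[:,0]
env.gripper_to(.4)
print("hit",env.move_straight([h[0],h[1],.049],rate=.05,force_limit=5))
env.gripper_to(0.0,grasp_force=10)
s=env.read_state(); print(s["position"],s["opening"]*87,s["finger_force"],s["force"],s["clock"])
if s["opening"]*87>6:
    env.gripper_to(0.0,grasp_force=25)
    e=np.array(s["position"])+out*.140
    print("stop",env.move_straight(e,rate=.05,force_limit=14))
    s2=env.read_state(); print(np.array(s2["position"])-s["position"],s2["opening"]*87,s2["force"],s2["clock"])
E
python3 m.py
```

```text
hit False
[0.5466 0.0811 0.0492] 11.58996251178813 9.98892456293106 [-1.2699  3.8761  0.7711] 30.3083
stop True
[ 0.0044  0.1199 -0.    ] 10.826599150627578 [ 0.4788 -1.1012  3.2894] 32.6417
```

```bash
cat > n.py <<'E'
from fit import *
p=np.load("p.npy"); out=-R.from_euler('z',p[2]).as_matrix()[:,0]
s=env.read_state(); a=np.array(s["position"])
print(env.move_straight(a+out*.015,rate=.02,force_limit=15)); s2=env.read_state(); print((np.array(s2["position"])-a)@out,s2["force"])
env.gripper_to(.4); s=env.read_state(); x,y,_=s["position"]; print(s["position"],s["force"])
env.move_straight([x,y,.12],rate=.08,force_limit=6)
env.move_straight([x,y,.35],rate=.2)
env.goto([.42,.1,.42],[180,0,-1.76])
f=env.grab_frame("wrist"); 
t=env.grab_frame("top"); cv2.imwrite("pics/end.png",np.vstack([cv2.resize(t["image"][110:290,100:400],(500,300)),cv2.resize(f["image"],(500,300))[:, :]]))
q=p.copy(); q[4]=.12; Q=pts(q); print({n:proj(f,Q[n]).round() for n in ('ha','hb','kt')},{n:proj(t,Q[n]).round(1) for n in ('ha','hb','kt')},env.read_state()["clock"])
E
python3 n.py
```

```text
True
-0.00022411286966769395 [ 0.9483 -1.5628  3.4183]
[0.5512 0.2005 0.0492] [-0.137  -0.5129  0.2579]
{'ha': array([190.,  41.]), 'hb': array([192., 106.]), 'kt': array([477., 101.])} {'ha': array([217.4, 170.8]), 'hb': array([216.1, 199.1]), 'kt': array([323.8, 193.8])} 36.9333
```

View pics/end.png

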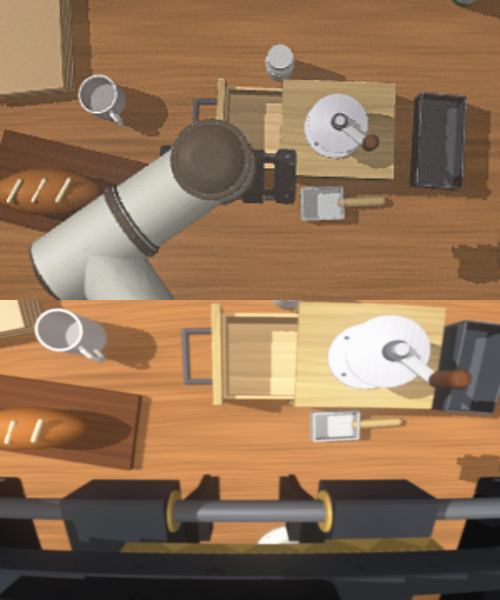

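The drawer is at its stop: the bar is at column 190, as predicted for 0.12 m. The knob is back in place and the bystanders haven't moved.

```bash
python3 -c "
from workcell import env
print(env.close_job())"
```

```text
the job is handed in; nothing more can be done
None
```

The job is handed in: the crank made one full clockwise turn, with the knob back within about 0.3 mm. The drawer was then pulled about 0.12 m to its stop and released, and nothing else on the counter appears to have moved. It took about 37 s of the 67 s allowed.

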